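# Sweep the brown candies through the gate

### The arm

A 6-joint arm with a two-finger parallel gripper is mounted at the origin on the work surface. World frame = base frame: x ahead of the robot, y to its left, z up, the work surface at z = 0. Lengths are in m, angles in degrees, forces in N, time in s.
With the tool pointing down it reaches from about 0.3 to 0.75 m from the base axis. Payload 8.5 kg.
Tool frame: the origin (TCP) lies at the very end of the fingers, on their centre line; the grasp point (between the pads) lies 19 mm behind it (env.pinch_z is the distance from the TCP to the grasp point, in m); z points along the fingers, y is the line along which they close (so a half turn about z gives the same grasp; the last joint's range is limited). The gripper opens to 85 mm and grips with 20 to 120 N. Pads are 22 mm wide; open, the fingers measure 114 mm over their backs; the gripper's body (76 mm by 85 mm) begins 54 mm behind the grasp point. The pads swing forward as they close: fully open they stand 13 mm farther back than shut.
Start: joints at [-82.981, 21.807, 74.336, -0, 83.858, -12.336], TCP at [0.182, -0.519, 0.231] pointing down, gripper open.
Joint ranges: [-178.18, 178.18], [-50.72, 133.34], [12.68, 142.11], [-81.47, 261.47], [9.98, 163.14], [-165.26, 165.26]. Speed limits (degrees/s): [136.94, 136.94, 180, 180, 180, 180].

### API

Orientations are given as a 3x3 rotation matrix whose columns are the frame's x, y, z axes.
In Python, from rig import env, viewer gives the robot as it stands.
- The arm moves only by the tool drive_tool, never from a script. Its argument "series" is a list of rows, each a list of 3 entries, a list of its own where there are three numbers: the shift along the tool's x, y, z in m, then the turn about the tool's z in degrees, then the finger opening in m, from 0 to 0.0854. A call has 1 to 20 rows; each row is the pose to reach, as a shift and turn from the pose commanded when the call began, along the tool's axes at that moment; what a row does not reach only later rows make up. A row lasts 1/10 s, in which the tool goes at most 50 mm and 8.59 degrees, less where a joint would pass 70% of its speed; a pose out of reach is approached as far as the arm can. A call with a gripper value outside its range is refused whole. The fingers move at their own pace and stop on an object; "newtons" is the grip in N (left out, the last holds). Time passes only in rows, so rows that repeat a pose let the fingers close. It gives the time, the measured TCP pose, the force, the opening and the grip force at its end, in the units of the state.
- env.observe(): the state, without advancing time (a new reading comes with each control period).
- viewer.get_image(name): name is "scene" or "top" or "wrist"; returns a dict with "img" (384x512x3 uint8, red, green, blue), "depth" (384x512 float32, m along the optical axis (not along the pixel's ray), 0 where there is no reading), "camera_matrix" (3x3 intrinsics, pixels), "rvec" (rotation vector, rad) and "tvec" (3), from world to camera coordinates, as OpenCV has them. Camera axes: x right, y down, z forward; pixel columns grow to the right and rows downward; lengths in m; the calibration is good to about 2 mm. The wrist camera is an equidistant fisheye: a pixel r from the principal point sees the ray r / f radians off the axis. A picture is of the moment at which its call begins.
- env.close_job(): hands the job in; it is judged then, once.
The state is a dict: "time_s": time; "q": joint angles; "qvel": joint speeds; "joint_efforts": joint torques, N m; "position": TCP position; "tool_rot": TCP orientation; "ft_force": force on the tool from outside, world axes, zero at the start; "wrist_torque": the same for the moment, N m; "grip_width": finger opening in m; "gripper_force": force on a finger pad.
Only numpy, scipy, OpenCV 4.12 (cv2) and the standard library are available. Lean on these libraries where they do the work, as an engineer would, in place of code of your own. Each camera call takes 0.05 s, during which the arm holds its last target. There are 200 camera calls.

### The job

With closed fingertips, gently sweep the three brown candies on the white sorting board through the gate between the two red posts, one at a time, so that each drops into the slot behind it. The candies are brittle: only push them along the board, never pinch, lift or press them hard. Leave the green candy where it lies, do not disturb the other things on the table, and finish with the hand clear.

Things in the scene. Friction and masses are not known exactly. Their poses are not given: they have to be found in the camera images.
- board: Wooden sorting board, fixed. Origin at table height under the floor's middle; z up. White floor 64 mm above the table, x -160 to 160, y -135 to 96 mm; rails 18 mm high round it. Sweep to its +y. Two slippery guide rails run at 60 degrees to x from x = +-44, y = 42 mm in to the gate (y 82 to 96 mm); outside them a straight rail closes the floor at y = 42 mm. At y = 96 mm the floor drops off sheer into the slot.
- gate (a point): The gate, midway between two red posts 18 mm high that stand 42 mm apart: board x 0, y 90 mm, at floor height (64 mm above the table). It lets one candy through at a time. A candy whose centre is pushed past y = 96 mm tips into the slot. Axes as the board's.
- slot (a point): The slot, a white open-topped trough right behind the gate, 46 mm wide (x) and 125 mm long (y, from 96 to 221 mm in the board's frame), its walls as high as the rails. Its slippery grey bottom slopes down from 18 mm below the floor at the gate to 58 mm below it at the far end, so that candies slide away from the gate. This point is the middle of the bottom, 26 mm above the table.
- brown1_center (a point): Brown round, hard, flat roasted bean candy, 28 mm across and 16 mm high, about 15 g, lying flat on the white floor of the sorting board at the start. This point is its centre, 8 mm above its underside; z is up. To be swept into the slot.
- brown2_center (a point): Brown round, hard, flat roasted bean candy, 28 mm across and 16 mm high, about 15 g, lying flat on the white floor of the sorting board at the start. This point is its centre, 8 mm above its underside; z is up. To be swept into the slot.
- brown3_center (a point): Brown round, hard, flat roasted bean candy, 28 mm across and 16 mm high, about 15 g, lying flat on the white floor of the sorting board at the start. This point is its centre, 8 mm above its underside; z is up. To be swept into the slot.
- green_center (a point): Green round, hard, flat tea candy, 28 mm across and 16 mm high, about 15 g, lying flat on the white floor of the sorting board at the start. This point is its centre, 8 mm above its underside; z is up. To be left where it lies; it may be in any of the four places.
- tub: White plastic tub of brown candy, 150 x 110 x 60 mm, standing beside the board. Origin under its centre. Leave alone.
- bowl: Round steel bowl of candy, 164 mm across, 60 mm high. Origin under its centre. Leave alone.
- jar: Amber glass jar with a red cap, 64 mm across, 95 mm high. Origin under its centre. Leave alone.
- pliers: Pliers with red handles, about 155 mm long along their x, 16 mm high, lying beside the board. Origin at the pivot, at table height. Leave alone.
- brush: Hand brush lying on the table along its x, origin on the table under it. Leave alone.

How it is judged:
By the outcome, as a careful person would: the job done as asked, in the order asked, and still so for the second after the job is handed in, with the robot touching nothing.
It also fails if it takes over 64 s, if anything falls off the work surface, if the arm or the gripper's body presses on something with over 40 N, if the wrist force passes 120 N, or if a joint passes its speed limit or range.

## Working session

There is one attempt and no reset: what is moved stays moved. The work goes in short steps, Python scripts to look and compute and a tool call to move; the robot and the scene stay as the last step left them, time stands still between calls to the robot, and variables do not carry over. Pictures are saved under pics/ and viewed, at most 10 in all, crops included, and the job is handed in when it is done.

Besides the shell and the picture viewer there is one more tool, called after ">>>" as name(argument=value, ...), one argument or row to a line, values as JSON. drive_tool: Moves the arm, as the interface text tells. Its arguments: {"type":"object","properties":{"series":{"type":"array"},"newtons":{"type":"number"}},"required":["series"]}

```bash
mkdir -p pics; ls; cat > h.py <<'E'
import numpy as np, cv2
from rig import env, viewer
def shot(n,f):
    d=viewer.get_image(n); cv2.imwrite('pics/'+f,d['img'][:,:,::-1]); np.savez('pics/'+f[:-4],**d); return d
def cloud(d):
    K=d['camera_matrix'];R=cv2.Rodrigues(np.array(d['rvec'],float))[0];t=np.array(d['tvec'],float).ravel()
    v,u=np.mgrid[:384,:512];z=d['depth']
    P=np.stack([(u-K[0,2])/K[0,0]*z,(v-K[1,2])/K[1,1]*z,z],-1)
    return (P-t)@R
E
python3 - <<'E'
from h import *
d=shot('top','top.png'); shot('scene','scene.png')
s=env.observe();print(s['position'],s['tool_rot'],s['time_s'],s['ft_force'])
E
```

```text
pics
[ 0.18223446 -0.51865239  0.23077993] [[ 9.43472561e-01  3.31450596e-01 -1.73344576e-04]
 [ 3.31450538e-01 -9.43471726e-01  1.28190143e-03]
 [ 2.61341285e-04 -1.26689397e-03 -9.99999163e-01]] 0.1 [ 0.91270328  0.30522281 -0.2019158 ]
```

View pics/top.png

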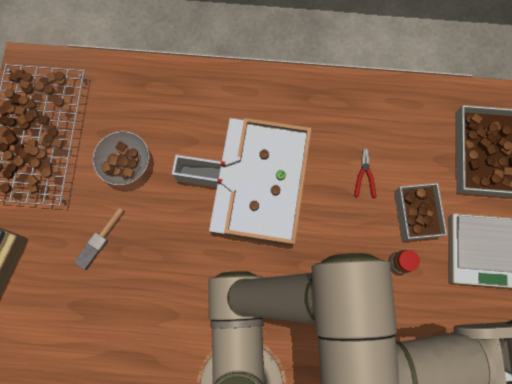

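View pics/scene.png

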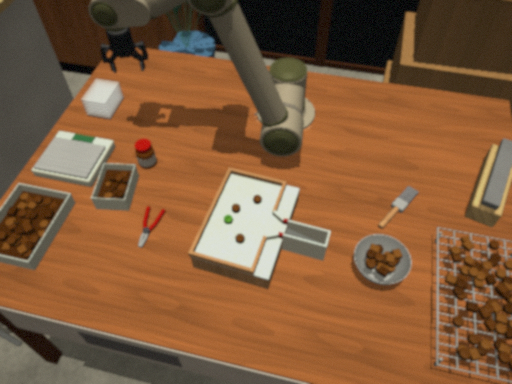

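```bash
cat > m.py <<'E'
from h import *
def meas(f,u0,u1,v0,v1):
    d=np.load(f);P=cloud(d);hsv=cv2.cvtColor(d['img'],cv2.COLOR_RGB2HSV);H,S,V=[hsv[...,i].astype(int) for i in range(3)]
    roi=np.zeros(H.shape,bool);roi[v0:v1,u0:u1]=1
    z=P[...,2]
    up=roi&(z>.05)&(z<.11)
    r=cv2.minAreaRect((P[up][:,:2]*1000).astype(np.float32));print('rect',r);print(cv2.boxPoints(r))
    print('zhist',np.histogram(z[up],12))
    for n,m in dict(red=(S>150)&((H<6)|(H>174))&(V>90),green=(H>40)&(H<80)&(S>80),brown=(H<20)&(S>80)&(V<130)).items():
        k,l,st,c=cv2.connectedComponentsWithStats((m&roi&(z>.05)).astype(np.uint8))
        for i in range(1,k):
            if st[i,4]>3: p=P[l==i];print(n,st[i,4],c[i].round(1),np.median(p,0).round(4),((p.min(0)+p.max(0))/2).round(4))
E
python3 - <<'E'
from m import *
meas('pics/top.npz',165,320,110,255)
meas('pics/scene.npz',185,335,165,290)
E
```

```text
rect ((573.8541259765625, 58.032073974609375), (372.7265625, 342.23626708984375), 85.52912139892578)
[[ 388.72925 -114.42505]
 [ 729.9241  -141.10318]
 [ 758.979    230.4892 ]
 [ 417.78418  257.16733]]
zhist (array([  34,   55,  506, 2970, 3667, 1006,  135,  150,  530,  955,  335,
         33]), array([0.05010973, 0.05347453, 0.05683933, 0.06020413, 0.06356893,
       0.06693373, 0.07029853, 0.07366333, 0.07702814, 0.08039294,
       0.08375774, 0.08712254, 0.09048734]))
red 9 [222.3 163.2] [0.6013 0.1038 0.083 ] [0.6021 0.1033 0.0826]
red 7 [219.  180.7] [0.5485 0.1078 0.0827] [0.5492 0.1079 0.084 ]
green 57 [280.3 174.6] [ 0.5822 -0.0629  0.0792] [ 0.5823 -0.0638  0.0803]
brown 72 [276.  126.4] [ 0.7259 -0.0377  0.0787] [ 0.4982 -0.0422  0.6741]
brown 54 [263.6 153.8] [ 0.64   -0.0118  0.0802] [ 0.6402 -0.0109  0.0804]
brown 6 [221.8 164.7] [0.5984 0.1058 0.0779] [0.5984 0.1048 0.0786]
brown 4 [218.5 182. ] [0.5463 0.1092 0.0798] [0.5467 0.1094 0.0804]
brown 58 [275.3 189.7] [ 0.5367 -0.0521  0.0802] [ 0.5364 -0.0528  0.0814]
brown 60 [253.7 205.2] [0.488  0.0045 0.0796] [0.4887 0.
[... 580 characters left out ...]
.8 220.8] [0.5554 0.1085 0.0794] [0.5556 0.1089 0.0771]
red 5 [280.4 234.8] [0.6067 0.1044 0.0784] [0.6067 0.1055 0.0748]
green 50 [227.8 218.8] [ 0.5891 -0.0613  0.0785] [ 0.5854 -0.0611  0.0778]
brown 74 [255.4 177.3] [ 0.4073 -0.019   0.0739] [ 0.4055 -0.0202  0.0728]
brown 37 [257. 199.] [0.4959 0.0079 0.0786] [0.4945 0.0078 0.0776]
brown 36 [235.5 207.8] [ 0.5443 -0.0487  0.0797] [ 0.542  -0.0487  0.0786]
brown 7 [284.3 221.6] [0.5555 0.106  0.0749] [0.5563 0.1074 0.0737]
brown 40 [239.6 238. ] [ 0.6465 -0.0086  0.08  ] [ 0.6458 -0.0081  0.0797]
brown 6 [280.2 235.7] [0.6081 0.1042 0.0767] [0.6075 0.106  0.0731]
brown 259 [221.8 265.2] [ 0.7363 -0.0376  0.0631] [ 0.7361 -0.0416  0.0653]
```

>>> drive_tool(
  series=[
    [[0.532, -0.348, 0], -66, 0],
    [[0.532, -0.348, 0], -66, 0],
    [[0.532, -0.348, 0], -66, 0],
    [[0.532, -0.348, 0], -66, 0],
    [[0.532, -0.348, 0], -66, 0],
    [[0.532, -0.348, 0], -66, 0],
    [[0.532, -0.348, 0], -66, 0],
    [[0.532, -0.348, 0], -66, 0],
    [[0.532, -0.348, 0], -66, 0],
    [[0.532, -0.348, 0], -66, 0],
    [[0.532, -0.348, 0], -66, 0],
    [[0.532, -0.348, 0], -66, 0],
    [[0.532, -0.348, 0], -66, 0],
    [[0.532, -0.348, 0], -66, 0],
    [[0.532, -0.348, 0], -66, 0],
    [[0.532, -0.348, 0], -66, 0],
    [[0.532, -0.348, 0], -66, 0],
    [[0.532, -0.348, 0], -66, 0],
  ],
)

```text
time_s: 1.9
position: [0.5686, -0.0151, 0.2315]
tool_rot: [[0.082, 0.997, 0.0], [0.997, -0.082, -0.0], [-0.0, 0.0, -1.0]]
ft_force: [0.3, -0.3, 0.9]
grip_width: 0.0003
gripper_force: 0.0
```

```bash
python3 - <<'E'
from h import *
d=shot('wrist','w1.png'); print(d['camera_matrix'],d['rvec'],d['tvec'])
s=env.observe();print(s['position'],s['tool_rot'],s['time_s'],s['ft_force'],s['grip_width'],s['q'])
E
```

```text
[[297.31863964   0.         250.30221947]
 [  0.         297.31863964 192.64761248]
 [  0.           0.           1.        ]] [-2.83823316  0.11668633  0.01801855] [-0.56813064 -0.00860924  0.38847304]
[ 0.56860904 -0.01495538  0.23151255] [[ 8.21884264e-02  9.96616797e-01  1.47787207e-04]
 [ 9.96616807e-01 -8.21884173e-02 -6.65126498e-05]
 [-5.41412273e-05  1.52753785e-04 -9.99999987e-01]] 1.95 [-0.38704272 -0.28604222 -0.54416572] 6.2720413029358e-05 [-1.34274307e+01  2.37009351e+01  7.12492678e+01 -1.74697475e-03
  8.50406760e+01 -8.71291240e+00]
```

View pics/w1.png

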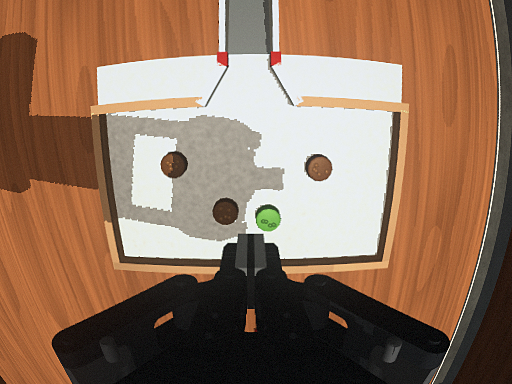

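```bash
cat > w.py <<'E'
from h import *
def ray(d,uv,z):
    K=d['camera_matrix'];R=cv2.Rodrigues(np.array(d['rvec'],float))[0];t=np.array(d['tvec'],float).ravel()
    a=(np.array(uv,float)-K[:2,2])/K[0,0];r=np.hypot(*a);v=np.r_[a/r*np.sin(r),np.cos(r)]
    c=-R.T@t;v=R.T@v;return (c+v*(z-c[2])/v[2])[:2]
E
python3 - <<'E'
from w import *
d=np.load('pics/w1.npz');hsv=cv2.cvtColor(d['img'],cv2.COLOR_RGB2HSV);H,S,V=[hsv[...,i].astype(int) for i in range(3)]
roi=np.zeros(H.shape,bool);roi[45:237,130:370]=1
X={}
for n,m in dict(red=(S>150)&((H<6)|(H>174))&(V>90),green=(H>40)&(H<80)&(S>80),brown=(H<20)&(S>60)&(V<150)).items():
    k,l,st,c=cv2.connectedComponentsWithStats((m&roi).astype(np.uint8))
    for i in range(1,k):
        if st[i,4]>30:
            x,y,w,h=st[i,:4];X[n,i]=ray(d,(x+w/2-.5,y+h/2-.5),.08);print(n,st[i],c[i].round(1),X[n,i].round(4))
for p in [(203.5,105),(296,105),(98,105),(407,103),(121,256),(383,256)]:print(p,ray(d,p,.082).round(4))
r=[v for k,v in X.items() if k[0]=='red']; r.sort(key=lambda v:v[0]);g=(r[0]+r[1])/2
e=(r[1]-r[0])/np.linalg.norm(r[1]-r[0]);print('gate',g,'ang',np.degrees(np.arctan2(*e[::-1])))
ex=np.array([np.cos(np.radians(4.6)),-np.sin(np.radians(4.6))]);ey=np.array([-ex[1],ex[0]])
for k,v in X.items():print(k,((v-g)@ex*1000).round(1),((v-g)@ey*1000+90).round(1))
s=env.observe();print('tcp',s['position'])
E
```

```text
red [270  51  11  15 120] [275.1  57.4] [0.6025 0.103 ]
red [217  52  11  14 129] [222.3  57.7] [0.5514 0.1068]
green [256 205  25  26 518] [267.4 217.7] [ 0.584 -0.06 ]
brown [161 152  27  26 533] [173.8 164.3] [0.4918 0.0058]
brown [308 155  24  26 383] [320.1 169.3] [ 0.6406 -0.0097]
brown [212 198  27  27 544] [225.  211.1] [ 0.5392 -0.0489]
(203.5, 105) [0.5295 0.0626]
(296, 105) [0.6192 0.0552]
(98, 105) [0.4153 0.0795]
(407, 103) [0.7414 0.0554]
(121, 256) [ 0.4062 -0.0969]
(383, 256) [ 0.7205 -0.1231]
gate [0.576962   0.10494159] ang -4.2519250457696565
('red', 1) 25.6 90.2
('red', 2) -25.6 89.8
('green', 1) 20.3 -73.8
('brown', 4) -77.0 -15.6
('brown', 6) 72.6 -19.2
('brown', 11) -25.3 -66.4
tcp [ 0.56860904 -0.01495538  0.23151255]
```

>>> drive_tool(
  series=[
    [[-0.076, -0.0345, 0], 11, 0],
    [[-0.076, -0.0345, 0], 11, 0],
    [[-0.076, -0.0345, 0], 11, 0],
    [[-0.076, -0.0345, 0.05], 11, 0],
    [[-0.076, -0.0345, 0.09], 11, 0],
    [[-0.076, -0.0345, 0.125], 11, 0],
    [[-0.076, -0.0345, 0.15], 11, 0],
    [[-0.076, -0.0345, 0.162], 11, 0],
    [[-0.076, -0.0345, 0.162], 11, 0],
    [[-0.076, -0.0345, 0.162], 11, 0],
  ],
)

```text
time_s: 2.95
position: [0.529, -0.0874, 0.0704]
tool_rot: [[0.27, 0.963, 0.002], [0.963, -0.27, -0.001], [-0.0, 0.002, -1.0]]
ft_force: [-0.1, -0.2, -0.7]
grip_width: -0.0003
gripper_force: 0.0
```

```bash
cat > tcp.py <<'E'
from h import *
s=env.observe();p=s['position'][:2]-np.array([.577,.105]);a=np.radians(4.6);ex=np.array([np.cos(a),-np.sin(a)]);ey=np.array([-ex[1],ex[0]])
x=s['tool_rot'][:2,0];print('board',(p@ex*1000).round(1),(p@ey*1000+90).round(1),'z',s['position'][2],'theta',np.degrees(np.arctan2(x@ex,x@ey)).round(2),'t',s['time_s'],s['ft_force'].round(2))
E
python3 tcp.py; python3 -c "
from h import *
shot('wrist','w2.png')"
```

```text
board -32.4 -105.6 z 0.07039919994062459 theta 11.04 t 2.95 [-0.12 -0.17 -0.71]
```

View pics/w2.png

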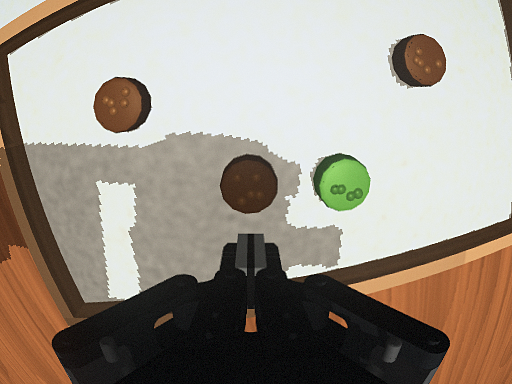

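>>> drive_tool(
  series=[
    [[0.004, 0, 0], 0, 0],
    [[0.009, 0, 0], 0, 0],
    [[0.014, 0, 0], 0, 0],
    [[0.02, 0, 0], 0, 0],
    [[0.027, 0, 0], 0, 0],
    [[0.034, 0, 0], 0, 0],
    [[0.041, 0, 0], 0, 0],
    [[0.048, 0, 0], 0, 0],
    [[0.055, 0, 0], 0, 0],
    [[0.062, 0, 0], 0, 0],
    [[0.069, 0, 0], 0, 0],
    [[0.076, 0, 0], 0, 0],
    [[0.083, 0, 0], 0, 0],
    [[0.09, 0, 0], 0, 0],
    [[0.097, 0, 0], 0, 0],
    [[0.104, 0, 0], 0, 0],
    [[0.111, 0, 0], 0, 0],
    [[0.118, 0, 0], 0, 0],
    [[0.122, 0, 0], 0, 0],
    [[0.124, 0, 0], 0, 0],
  ],
)

```text
time_s: 5.0
position: [0.5619, 0.0327, 0.0693]
tool_rot: [[0.269, 0.963, -0.0], [0.963, -0.269, -0.0], [-0.0, -0.0, -1.0]]
ft_force: [1.3, 0.4, -0.4]
grip_width: -0.0002
gripper_force: 0.1
```

```bash
python3 tcp.py; python3 -c "
from h import *
shot('wrist','w3.png')"
```

```text
board -9.3 16.7 z 0.06930698980356187 theta 11.02 t 5.0 [ 1.32  0.41 -0.43]
```

View pics/w3.png

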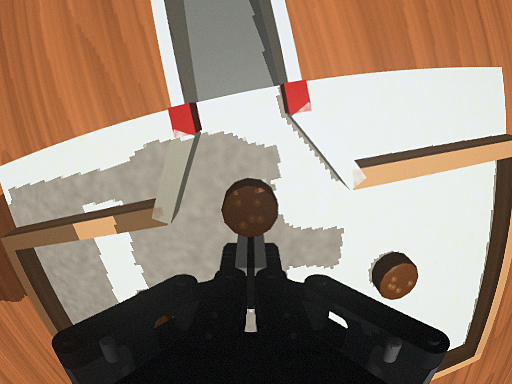

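>>> drive_tool(
  series=[
    [[-0.008, 0.0037, 0], 0, 0],
    [[-0.008, 0.0037, 0], -6.5, 0],
    [[-0.008, 0.0037, 0], -6.5, 0],
    [[-0.002, 0.003, 0], -6.5, 0],
    [[0.004, 0.0024, 0], -6.5, 0],
    [[0.01, 0.0017, 0], -6.5, 0],
    [[0.016, 0.001, 0], -6.5, 0],
    [[0.022, 0.0003, 0], -6.5, 0],
    [[0.028, -0.0004, 0], -6.5, 0],
    [[0.034, -0.001, 0], -6.5, 0],
    [[0.04, -0.0017, 0], -6.5, 0],
    [[0.046, -0.0024, 0], -6.5, 0],
    [[0.052, -0.003, 0], -6.5, 0],
    [[0.058, -0.0037, 0], -6.5, 0],
    [[0.063, -0.0043, 0], -6.5, 0],
    [[0.065, -0.0045, 0], -6.5, 0],
    [[0.065, -0.0045, 0], -6.5, 0],
    [[0.05, -0.003, 0], -6.5, 0],
    [[0.03, -0.001, 0], -6.5, 0],
  ],
)

```text
time_s: 6.95
position: [0.5686, 0.0606, 0.0693]
tool_rot: [[0.158, 0.987, -0.0], [0.987, -0.158, -0.0], [-0.0, 0.0, -1.0]]
ft_force: [-0.4, 0.9, 0.1]
grip_width: 0.0
gripper_force: 0.0
```

```bash
python3 tcp.py; python3 -c "
from h import *
shot('wrist','w4.png')"
```

```text
board -4.8 45.0 z 0.06927901290600172 theta 4.48 t 6.95 [-0.43  0.91  0.13]
```

View pics/w4.png

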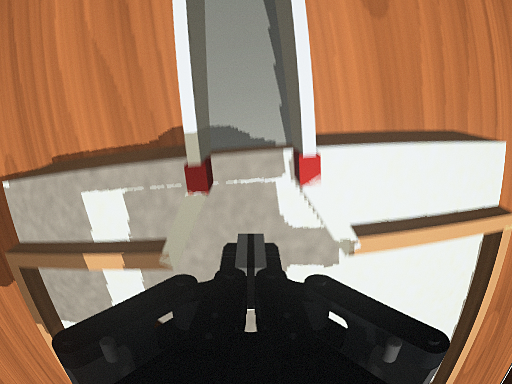

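>>> drive_tool(
  series=[
    [[0, 0, -0.04], 0, 0],
    [[-0.03, 0.03, -0.05], -8, 0],
    [[-0.055, 0.07, -0.05], -16, 0],
    [[-0.082, 0.113, -0.05], -24, 0],
    [[-0.082, 0.113, -0.05], -32, 0],
    [[-0.082, 0.113, -0.05], -40, 0],
    [[-0.082, 0.113, -0.05], -48, 0],
    [[-0.082, 0.113, -0.05], -55, 0],
    [[-0.082, 0.113, -0.05], -55, 0],
    [[-0.082, 0.113, -0.03], -55, 0],
    [[-0.082, 0.113, -0.01], -55, 0],
    [[-0.082, 0.113, 0], -55, 0],
    [[-0.082, 0.113, 0], -55, 0],
  ],
)

```text
time_s: 8.3
position: [0.6667, -0.0378, 0.068]
tool_rot: [[-0.716, 0.698, -0.003], [0.698, 0.716, 0.001], [0.002, -0.001, -1.0]]
ft_force: [0.1, -0.0, -0.4]
grip_width: 0.0002
gripper_force: 0.0
```

```bash
python3 tcp.py; python3 -c "
from h import *
shot('wrist','w5.png')"
```

```text
board 100.9 -45.2 z 0.0679840814554362 theta -50.32 t 8.3 [ 0.12 -0.01 -0.43]
```

View pics/w5.png

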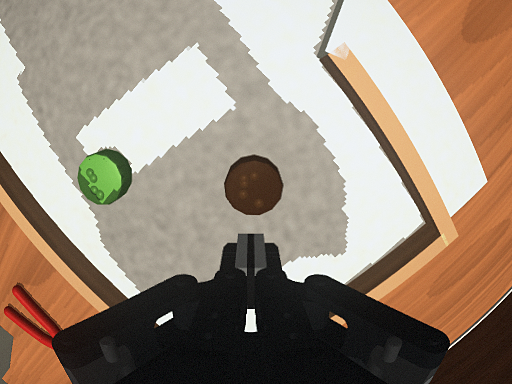

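>>> drive_tool(
  series=[
    [[0.004, 0.001, 0], 0, 0],
    [[0.009, 0.001, 0], 0, 0],
    [[0.014, 0.001, 0], 0, 0],
    [[0.02, 0.001, 0], 0, 0],
    [[0.027, 0.001, 0], 0, 0],
    [[0.034, 0.001, 0], 0, 0],
    [[0.041, 0.001, 0], 0, 0],
    [[0.048, 0.001, 0], 0, 0],
    [[0.055, 0.001, 0], 0, 0],
    [[0.062, 0.001, 0], 0, 0],
    [[0.069, 0.001, 0], 0, 0],
    [[0.076, 0.001, 0], 0, 0],
    [[0.083, 0.001, 0], 0, 0],
    [[0.09, 0.001, 0], 0, 0],
    [[0.096, 0.001, 0], 0, 0],
    [[0.1, 0.001, 0], 0, 0],
    [[0.1, 0.001, 0], 0, 0],
    [[0.09, 0.001, 0], 0, 0],
    [[0.08, 0.001, -0.01], 0, 0],
    [[0.08, 0.001, -0.04], 0, 0],
  ],
)

```text
time_s: 10.35
position: [0.6108, 0.0174, 0.1073]
tool_rot: [[-0.717, 0.697, -0.005], [0.697, 0.717, 0.0], [0.004, -0.003, -1.0]]
ft_force: [0.6, -0.3, 0.7]
grip_width: 0.0002
gripper_force: 0.0
```

```bash
cat > cand.py <<'E'
from w import *
import sys
d=shot('wrist',sys.argv[1]);hsv=cv2.cvtColor(d['img'],cv2.COLOR_RGB2HSV);H,S,V=[hsv[...,i].astype(int) for i in range(3)]
m=(H<20)&(S>60)&(V<150)&(d['depth']>0) if 0 else (H<20)&(S>60)&(V<150)
k,l,st,c=cv2.connectedComponentsWithStats(m.astype(np.uint8))
a=np.radians(4.6);ex=np.array([np.cos(a),-np.sin(a)]);ey=np.array([-ex[1],ex[0]])
for i in range(1,k):
    x,y,w,h,n=st[i]
    if n>200 and w<90 and h<90:
        p=ray(d,(x+w/2-.5,y+h/2-.5),.078)-np.array([.577,.105]);print(st[i],'board',(p@ex*1000).round(1),(p@ey*1000+90).round(1))
E
python3 tcp.py;python3 cand.py w6.png
```

```text
board 40.7 5.4 z 0.10730372436710761 theta -50.37 t 10.35 [ 0.62 -0.27  0.75]
[ 132    0   80   64 1398] board -80.9 46.5
[395   0  35  28 787] board -2.6 173.4
[477   0  35  20 471] board 29.1 249.4
[  81   85   44   43 1468] board -78.0 -15.3
[ 228  128   47   48 1727] board 4.4 35.7
[305 195  31  39 474] board 62.2 44.3
[ 39 316  55  43 844] board 22.4 -207.5
```

View pics/w6.png

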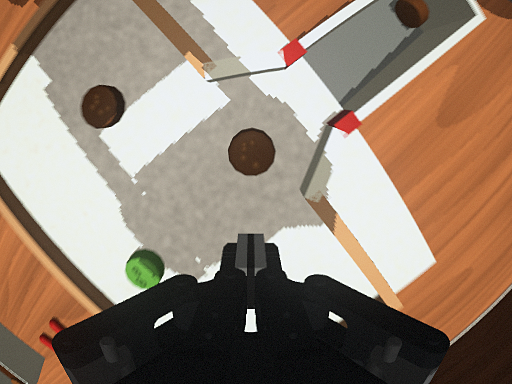

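>>> drive_tool(
  series=[
    [[0, -0.03, 0], 8, 0],
    [[0.0205, -0.028, 0], 16, 0],
    [[0.0205, -0.028, 0], 24, 0],
    [[0.0205, -0.028, 0], 32, 0],
    [[0.0205, -0.028, 0], 40, 0],
    [[0.0205, -0.028, 0], 46.7, 0],
    [[0.0205, -0.028, 0], 46.7, 0],
    [[0.0205, -0.028, 0.02], 46.7, 0],
    [[0.0205, -0.028, 0.035], 46.7, 0],
    [[0.0205, -0.028, 0.038], 46.7, 0],
    [[0.0205, -0.028, 0.038], 46.7, 0],
  ],
)

```text
time_s: 11.5
position: [0.5767, 0.0128, 0.0712]
tool_rot: [[0.013, 1.0, -0.0], [1.0, -0.013, 0.0], [0.0, -0.0, -1.0]]
ft_force: [1.0, -0.4, -0.0]
grip_width: -0.0001
gripper_force: 0.0
```

```bash
python3 tcp.py;python3 cand.py w7.png
```

```text
board 7.1 -2.0 z 0.07120097403700812 theta -3.84 t 11.5 [ 0.99 -0.42 -0.  ]
[ 21   0  13  70 598] board -123.5 114.0
[ 40   0   8  67 238] board -110.6 112.7
[ 222  153   59   59 2602] board 5.1 36.7
[  80  234   48   49 1693] board -76.0 -13.3
[ 11 322  38  62 221] board -180.7 -130.3
[485 342  27  42 578] board 274.6 -135.7
```

>>> drive_tool(
  series=[
    [[0.005, 0, 0.002], 0, 0],
    [[0.01, 0, 0.002], 0, 0],
    [[0.015, 0, 0.002], 0, 0],
    [[0.021, 0, 0.002], 0, 0],
    [[0.028, 0, 0.002], 0, 0],
    [[0.035, 0, 0.002], 0, 0],
    [[0.042, 0, 0.002], 0, 0],
    [[0.048, 0, 0.002], 0, 0],
    [[0.054, 0, 0.002], 0, 0],
    [[0.06, 0, 0.002], 0, 0],
    [[0.066, 0, 0.002], 0, 0],
    [[0.072, 0, 0.002], 0, 0],
    [[0.077, 0, 0.002], 0, 0],
    [[0.081, 0, 0.002], 0, 0],
    [[0.083, 0, 0.002], 0, 0],
    [[0.083, 0, 0.002], 0, 0],
    [[0.07, 0, 0.002], 0, 0],
    [[0.05, 0, 0], 0, 0],
    [[0.04, 0, -0.04], 0, 0],
    [[0.04, 0, -0.05], 0, 0],
  ],
)

```text
time_s: 13.55
position: [0.5785, 0.0506, 0.1246]
tool_rot: [[0.017, 1.0, 0.005], [1.0, -0.017, -0.001], [-0.001, 0.005, -1.0]]
ft_force: [0.7, 0.3, -0.6]
grip_width: 0.0001
gripper_force: 0.0
```

```bash
python3 tcp.py;python3 cand.py w8.png
```

```text
board 5.9 35.9 z 0.12458960118421095 theta -3.62 t 13.55 [ 0.66  0.28 -0.56]
[238   0  35  18 543] board 0.6 173.2
[197 121  85  30 573] board -4.2 90.1
[121 249  36  37 959] board -77.4 -13.0
[ 51 328  32  35 442] board -180.6 -130.4
```

View pics/w8.png

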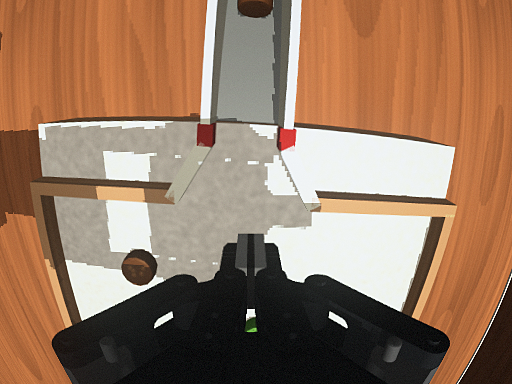

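>>> drive_tool(
  series=[
    [[-0.02, -0.04, 0], 8, 0],
    [[-0.045, -0.08, 0], 16, 0],
    [[-0.0675, -0.118, 0], 24, 0],
    [[-0.0675, -0.118, 0], 32, 0],
    [[-0.0675, -0.118, 0], 40, 0],
    [[-0.0675, -0.118, 0], 48, 0],
    [[-0.0675, -0.118, 0], 56, 0],
    [[-0.0675, -0.118, 0], 58.2, 0],
    [[-0.0675, -0.118, 0.02], 58.2, 0],
    [[-0.0675, -0.118, 0.04], 58.2, 0],
    [[-0.0675, -0.118, 0.05], 58.2, 0],
    [[-0.0675, -0.118, 0.052], 58.2, 0],
    [[-0.0675, -0.118, 0.052], 58.2, 0],
  ],
)

```text
time_s: 14.9
position: [0.4581, -0.0128, 0.0693]
tool_rot: [[0.858, 0.514, -0.0], [0.514, -0.858, 0.0], [-0.0, -0.0, -1.0]]
ft_force: [-0.9, -0.9, 1.3]
grip_width: -0.0
gripper_force: 0.0
```

```bash
python3 tcp.py;python3 cand.py w9.png
```

```text
board -109.0 -36.9 z 0.06931997143327022 theta 54.45 t 14.9 [-0.95 -0.94  1.27]
[ 33  61  48  19 341] board -84.9 101.0
[  0 122  43  37 233] board -130.4 105.2
[  0 143  37  36 430] board -142.7 102.5
[ 223  158   58   60 2559] board -78.3 -16.4
[482 207  30  68 769] board -12.1 -170.8
[440 268  67  48 625] board -48.5 -188.2
[468 313  41  18 254] board -57.3 -239.6
[432 356  70  28 720] board -103.9 -282.2
```

>>> drive_tool(
  series=[
    [[0.004, 0, 0], 0, 0],
    [[0.009, 0, 0], 0, 0],
    [[0.014, 0, 0], 0, 0],
    [[0.02, 0, 0], 0, 0],
    [[0.027, 0, 0], 0, 0],
    [[0.034, 0, 0], 0, 0],
    [[0.041, 0, 0], 0, 0],
    [[0.048, 0, 0], 0, 0],
    [[0.055, 0, 0], 0, 0],
    [[0.062, 0, 0], 0, 0],
    [[0.069, 0, 0], 0, 0],
    [[0.076, 0, 0], 0, 0],
    [[0.083, 0, 0], 0, 0],
    [[0.09, 0, 0], 0, 0],
    [[0.097, 0, 0], 0, 0],
    [[0.102, 0, 0], 0, 0],
    [[0.102, 0, 0], 0, 0],
    [[0.09, 0, 0], 0, 0],
    [[0.08, 0, -0.01], 0, 0],
    [[0.08, 0, -0.04], 0, 0],
  ],
)

```text
time_s: 16.95
position: [0.5243, 0.028, 0.1084]
tool_rot: [[0.858, 0.514, -0.006], [0.514, -0.858, 0.001], [-0.005, -0.004, -1.0]]
ft_force: [0.3, 0.8, 0.0]
grip_width: 0.0001
gripper_force: 0.0
```

```bash
python3 tcp.py;python3 cand.py w10.png
```

```text
board -46.3 9.1 z 0.1083591573451308 theta 54.49 t 16.95 [0.27 0.79 0.02]
[  0   0  27  38 629] board -20.4 239.8
[484   0  28  35 290] board 189.9 -48.1
[  67    4   45   40 1292] board 3.8 169.2
[  0  71  87  54 570] board -54.8 175.3
[  0  79  46  34 224] board -63.2 194.6
[ 230  123   47   46 1564] board -3.7 37.0
[  0 183  86  60 508] board -131.9 139.7
[  0 209  44  57 346] board -169.1 152.7
[449 246  63  53 647] board 30.3 -186.2
[485 261  27  47 314] board 35.8 -226.2
[415 309  56  29 261] board -27.4 -197.5
```

>>> drive_tool(
  series=[
    [[0, 0.03, 0], -8, 0],
    [[0.025, 0.031, 0], -16, 0],
    [[0.025, 0.031, 0], -24, 0],
    [[0.025, 0.031, 0], -32, 0],
    [[0.025, 0.031, 0], -40, 0],
    [[0.025, 0.031, 0], -48, 0],
    [[0.025, 0.031, 0], -51, 0],
    [[0.025, 0.031, 0.02], -51, 0],
    [[0.025, 0.031, 0.035], -51, 0],
    [[0.025, 0.031, 0.039], -51, 0],
    [[0.025, 0.031, 0.039], -51, 0],
  ],
)

```text
time_s: 18.1
position: [0.564, 0.0145, 0.0706]
tool_rot: [[0.14, 0.99, -0.0], [0.99, -0.14, 0.0], [-0.0, -0.0, -1.0]]
ft_force: [0.1, 0.2, 0.0]
grip_width: 0.0
gripper_force: 0.0
```

```bash
python3 tcp.py;python3 cand.py w11.png
```

```text
board -5.7 -1.2 z 0.07058359081383636 theta 3.46 t 18.1 [0.08 0.25 0.01]
[ 43   0  11  86 279] board -104.2 120.9
[ 99   0  23  68 470] board -65.6 115.9
[128   0  17  27 218] board -51.6 123.6
[485   0  13  74 211] board 139.0 117.1
[ 219  151   58   59 2613] board -4.3 38.6
[  0 329  38  55 450] board -229.8 -114.7
```

>>> drive_tool(
  series=[
    [[0.005, 0, 0.001], 0, 0],
    [[0.01, 0, 0.001], 0, 0],
    [[0.015, 0, 0.001], 0, 0],
    [[0.021, 0, 0.001], 0, 0],
    [[0.028, 0, 0.001], 0, 0],
    [[0.035, 0, 0.001], 0, 0],
    [[0.042, 0, 0.001], 0, 0],
    [[0.048, 0, 0.001], 0, 0],
    [[0.054, 0, 0.001], 0, 0],
    [[0.06, 0, 0.001], 0, 0],
    [[0.066, 0, 0.001], 0, 0],
    [[0.072, 0, 0.001], 0, 0],
    [[0.077, 0, 0.001], 0, 0],
    [[0.081, 0, 0.001], 0, 0],
    [[0.083, 0, 0.001], 0, 0],
    [[0.083, 0, 0.001], 0, 0],
    [[0.07, 0, 0.001], 0, 0],
    [[0.05, 0, 0], 0, 0],
    [[0.03, 0, -0.04], 0, 0],
    [[0, 0, -0.08], 0, 0],
  ],
)

```text
time_s: 20.15
position: [0.5632, 0.0136, 0.1506]
tool_rot: [[0.139, 0.99, -0.003], [0.99, -0.139, 0.0], [0.0, -0.003, -1.0]]
ft_force: [-0.1, 0.0, -0.0]
grip_width: -0.0002
gripper_force: 0.0
```

>>> drive_tool(
  series=[
    [[-0.04, 0, -0.05], 0, 0],
    [[-0.05, 0, -0.1], 0, 0],
    [[-0.05, 0, -0.12], 0, 0],
    [[-0.05, 0, -0.12], 0, 0],
    [[-0.05, 0, -0.12], 0, 0],
    [[-0.05, 0, -0.12], 0, 0],
  ],
)

```text
time_s: 20.75
position: [0.5565, -0.035, 0.2689]
tool_rot: [[0.14, 0.99, -0.003], [0.99, -0.14, 0.001], [0.0, -0.003, -1.0]]
ft_force: [0.0, 0.4, 0.1]
grip_width: 0.0001
gripper_force: 0.0
```

```bash
python3 tcp.py;python3 cand.py w12.png
```

```text
board -9.2 -51.2 z 0.2689181939796045 theta 3.46 t 20.75 [0.   0.41 0.09]
[291 274  74  39 793] board 88.2 -232.7
[  0 350  25  34 421] board -639.5 -502.3
```

View pics/w12.png

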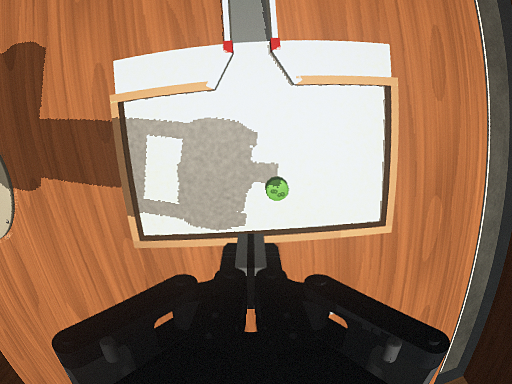

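```bash
python3 - <<'E'
from h import *
g=np.array([.577,.105]);a=np.radians(4.6);ex=np.array([np.cos(a),-np.sin(a)]);ey=np.array([-ex[1],ex[0]])
for n in ('scene','top'):
    d=shot(n,n+'2.png');P=cloud(d);hsv=cv2.cvtColor(d['img'],cv2.COLOR_RGB2HSV);H,S,V=[hsv[...,i].astype(int) for i in range(3)]
    q=P[...,:2]-g;bx=q@ex*1000;by=q@ey*1000+90
    m=(H<20)&(S>60)&(V<150)&(abs(bx)<24)&(by>98)&(by<222)&(P[...,2]<.08)
    k,l,st,c=cv2.connectedComponentsWithStats(m.astype(np.uint8))
    for i in range(1,k):
        if st[i,4]>5:print(n,st[i],bx[l==i].mean().round(),by[l==i].mean().round(),P[l==i][:,2].max().round(3))
E
```

```text
scene [310 237  10   5  24] -8.0 187.0 0.051
top [179 166  18   9 129] 1.0 193.0 0.053
```

```bash
python3 - <<'E'
from h import *
d=np.load('pics/top2.npz');im=d['img'].astype(int);P=cloud(d)
print('R');print(im[154:186,170:222:1,0][::2]//10)
print('z mm');print((P[154:186,170:222,2]*1000).astype(int)[::2,::2])
print('R-B');print((im[...,0]-im[...,2])[156:184,174:222:1][::2])
E
```

```text
R
[[15 15 15 15 15 16 16 16 16 16 16 16 15 15 15 15 15 15 15 15 15 15 15 15
  15 15 16 16 16 16 16 16 16 16 16 16 16 16 16 16 16 16 16 16 15 15 15 16
  16 16 16 15]
 [15 15 15 15 15 18 19 18 18 18 18 19 19 18 18 17 17 17 17 16 16 16 16 16
  15 15 15 15 15 15 15 15 15 15 15 15 15 16 16 16 16 16 16 16 16 16 16 16
  16 16 16 15]
 [15 15 15 15 16 18 18 13  9  9  9  9 10 11 12 14 15 16 17 17 17 18 18 18
  19 18 18 18 18 17 17 17 16 16 16 16 16 15 15 15 15 15 15 15 15 15 15 15
  15 15 15 16]
 [15 15 15 15 17 19 16 11  8  7  8  8  8  8  8  8  8  8  8  8  8  8  9  9
   9 10 11 12 14 15 16 17 17 17 18 18 18 19 19 18 18 18 17 17 17 17 16 16
  16 15 15 16]
 [15 15 15 16 18 19 14  9  7  7  7  7  8  8  8  8  8  8  8  8  8  8  8  8
   8  8  8  8  8  8  8  8  8  8  8  9  9  9 10 11 13 14 15 16 17 17 17 18
  18 17 16 16]
 [15 15 15 16 18 17 11  8  7  7  7  7  7  7  7  7  7  7  7  7  7  7  7  7
   8  7  7  7  7  7  8  8  8  8  8  8  8  8  8  8  8  8  8  8  8  8  8  8
   9 14 15 16]
 [15 15 16 18 19 14  9  7  7  7  7  7  6  6  6  6  6  6  6  6  5  6  6  6
   6  6  6  6  6  6  6  6  6  6  6  7  7  7  7
[... 5767 characters left out ...]
 -7  -5  -4  -2  -3   0   0   2   3   4   4   5   5
    4   6   5   6   5   7  18  24  25  25  25  25]
 [ 61  34  17  11  10  10  12  12  12  12  11  11  12  11  12  11  11   9
    7   7   7   4   3   1  -2  -3  -7  -8  -7  -7  -7  -8  -8  -9 -10  -8
   -7  -5  -3  -3  -3   2  14  22  23  23  24  24]
 [ 78  74  58  30  16  14  13  12  13  12  12  12  12  10  11  11  11  11
   12  12  11  10  11  11  12  10  11  11  11  10   9   8   7   6   4   3
    2  -2  -4  -6  -7  -4   8  17  19  21  21  21]
 [ 80  80  77  60  47  42  42  39  37  35  30  27  23  20  19  18  18  15
   15  13  12  12  12  11  11  11  11  11  12  12  11  10  12  11  11  12
   11  12  10  12  11  10  13  15  16  17  19  21]]
```

>>> drive_tool(
  series=[
    [[0.04, 0.005, 0], 0, 0],
    [[0.08, 0.005, 0], 0, 0],
    [[0.12, 0.005, 0], 0, 0],
    [[0.16, 0, 0], 0, 0],
    [[0.16, 0, 0], 0, 0],
    [[0.16, 0, 0], 0, 0],
    [[0.16, 0, 0], 0, 0],
  ],
)

```text
time_s: 21.6
position: [0.5795, 0.123, 0.2699]
tool_rot: [[0.141, 0.99, -0.001], [0.99, -0.141, -0.0], [-0.0, -0.001, -1.0]]
ft_force: [0.8, -0.3, -0.3]
grip_width: 0.0002
gripper_force: 0.0
```

```bash
python3 tcp.py; python3 - <<'E'
from w import *
d=shot('wrist','w13.png');im=d['img'].astype(int);a=np.radians(4.6);ex=np.array([np.cos(a),-np.sin(a)]);ey=np.array([-ex[1],ex[0]])
K=d['camera_matrix'];R=cv2.Rodrigues(np.array(d['rvec'],float))[0];t=np.array(d['tvec'],float).ravel()
def proj(bx,by,z):
    w=np.r_[np.array([.577,.105])+bx/1e3*ex+(by-90)/1e3*ey,z];c=R@w+t;th=np.arctan2(np.hypot(*c[:2]),c[2]);return K[:2,2]+K[0,0]*th*c[:2]/np.hypot(*c[:2])
for y in range(228,100,-4):   # slot rectified at candy-top height: brown-ness
    s=''
    for x in range(-26,27,2):
        u,v=proj(x,y,.046-(y-96)*.32e-3+.016).round().astype(int)
        p=im[v,u] if 0<=u<512 and 0<=v<384 else None
        s+='  ' if p is None else ('#%x'%(p[0]//16) if p[0]-p[2]>25 else '.%x'%(p[0]//16))
    print('%4d'%y,s, [ int(1e3*d['depth'][tuple(proj(x,y,.04).round().astype(int)[::-1])]) for x in (-12,0,12)] if 0<=proj(0,y,.04)[1]<384 else '')
E
```

```text
board 1.1 108.1 z 0.26992449484065284 theta 3.48 t 21.6 [ 0.76 -0.28 -0.34]
 228 .4.4.4.4.5.5.7.6.4.4.4.5.4.5.5.7.7.4#4.4.4.5.5.5.5.5.e [304, 304, 303]
 224 .5.5.6.6.6.6.6.5.6.6.6.6.5.6.6.6.6.5.6.6.6.6.6.6.6.5.e [331, 330, 318]
 220 .6.5.5.4.6.5.5.5#5#5#7#6#7#7#7#7#6#6#5.6.6.5.5.5.5.5.b [361, 348, 366]
 216 .6.6.7.9.9.9.8#4#5#6#6#6#7#7#7#7#6#6#5#5.6.5.5.5.6.5.f [360, 347, 356]
 212 .6.6.6.9.9.8#3#4#6#6#7#7#7#7#7#6#6#6#5#3.7.5.5.5.6.5.f [355, 348, 355]
 208 .5.6.6.9.9.8#4#4#6#6#5#4#7#7#7#7#6#6#4#4.6.5.5.5.6.4.f [356, 348, 355]
 204 .5.6.9.9.9.9.4#3#5#6#6#6#7#7#7#7#6#6#5#4.a.7.5.5.5.5.d [358, 347, 357]
 200 .6.6.8.9.9.9.6#4#5#6#6#6#7#7#7#7#6#6#5#4.6.6.5.5.5#5.f [355, 348, 353]
 196 .6.6.8.9.9.9.7#4#5#6#6#7#7#7#7#7#6#6#6#4#3.5.5.5.6.5.f [356, 348, 353]
 192 .5.6.8.9.9.9.7#4#5#6#5#5#5#4#7#7#6#6#5#4.5.5.5.5.6.5.f [354, 349, 354]
 188 .5.6.7.9.9.9.a#4#5#5#6#7#7#7#7#6#6#6#4#4.9.7.5.5.5.7.f [353, 348, 357]
 184 .5.5.7.9.9.7#4#5#6#5#6#7#7#7#7#7#6#6#4#4.a.4.5.5.5.4.f [352, 347, 355]
 180 .5.6.6.9.a.6#4#5#5#6#7#6#7#7#7#7#6#5#4.6.a.8.5.5.6.5.f [354, 350, 359]
 176 .7.6.9.9.9.a#4#5#5#4#6#6#5#5#5#
[... 705 characters left out ...]
 [375, 376, 376]
 136 .7.5.5.5.5.5.5.5.5.a.9.a.9.a.a.9.a.a.a.a.a.a.5.6.5.c.f [377, 375, 376]
 132 .a.5.5.5.5.6.5.5.5.a.a.a.a.a.a.a.a.a.a.a.a.a.7.6.5.b.f [375, 377, 375]
 128 #c.5.5.5.6.5.6.5.5.5.6.a.a.a.a.a.a.a.a.a.a.a.9.5.5.9.f [376, 375, 375]
 124 #c.5.5.6.6.6.5.5.6.5.5.5.a.a.a.a.a.a.a.a.a.a.a.5.5.7.f [375, 375, 376]
 120 .8.5.5.6.5.5.5.5.5.6.6.5.6.a.a.a.a.a.a.a.a.a.5.5.5.7.f [375, 375, 374]
 116 #b.4.6.5.5.5.5.5.5.6.6.6.5.5.5.7.b.b.b.7.8.b.5.5.5.c.f [376, 375, 376]
 112 #b.5.5.5.5.6.6.6.6.6.5.6.6.5.5.5.6.6.6.6.5.6.6.5.5.b.f [375, 374, 375]
 108 .b.5.5.5.6.6.5.5.6.6.6.5.6.6.6.6.6.6.5.6.6.6.6.6.6.8.f [376, 374, 374]
 104 .b.4.6.6.6.6.6.6.6.5.6.6.6.5.6.6.6.6.6.6.6.5.6.6.6.7.b [375, 375, 375]
```

```bash
python3 -c "
from rig import env
print(env.close_job())"
```

```text
the job is handed in; nothing more can be done
None
```

I swept all three brown candies through the gate, one at a time, and handed the job in at about 22 s. The green candy is still on the board, and the hand is clear above the slot. I confirmed the three in the slot from depth and colour readings rather than a picture: they appear to be standing on edge at the far end.

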